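# Load the bench cooling tray with the reagent bottles in order of size

### The job

Load the cooling tray: stand the four brown glass bottles in its row of bored aluminium blocks in order of size, the smallest bottle in the smallest bore and so on up to the largest in the largest, each lowered gently (not dropped) until it stands upright on the floor of its bore. Keep the bottles upright on the way, and leave the white bottle and the small blue-capped vial standing where they are.

Things in the scene. Friction and masses are not known exactly. Their poses are not given: they have to be found in the camera images.
- bottle_a: the smallest of the four brown (amber) glass screw-cap bottles, white label, orange cap 34 mm across: 47 mm across at the widest, 92 mm tall; the body is a straight cylinder 45 mm in diameter up to 55 mm above its base and narrows evenly from there to the cap. Loose, upright, 0.25 to 0.4 kg and perhaps a third more or less. Origin at the centre of its underside, z up.
- bottle_b: the second smallest of the four brown (amber) glass screw-cap bottles, white label, orange cap about 42 mm across: 57 mm across at the widest, 112 mm tall; the body is a straight cylinder 55 mm in diameter up to 67 mm above its base and narrows evenly from there to the cap. Loose, upright, 0.25 to 0.4 kg and perhaps a third more or less. Origin at the centre of its underside, z up.
- bottle_c: the second largest of the four brown (amber) glass screw-cap bottles, white label, orange cap about 47 mm across: 64 mm across at the widest, 127 mm tall; the body is a straight cylinder 62 mm in diameter up to 76 mm above its base and narrows evenly from there to the cap. Loose, upright, 0.25 to 0.4 kg and perhaps a third more or less. Origin at the centre of its underside, z up.
- bottle_d: the largest of the four brown (amber) glass screw-cap bottles, white label, blue cap about 36 mm across: 69 mm across at the widest, 147 mm tall; the body is a straight cylinder 69 mm in diameter up to 84 mm above its base and narrows evenly from there to the cap. Loose, upright, 0.25 to 0.4 kg and perhaps a third more or less. Origin at the centre of its underside, z up.
- bore_a: aluminium block with the smallest bore, 54 mm in diameter (64 mm at the mouth: 5 mm countersink). Four such 88 mm square blocks stand fixed in one row in a blue tray, bores rising in size along the row. Origin at the centre of its underside, 6 mm above the worktop, under the bore; bore floor 6 mm, block top 38 mm above it. x: along the row to the largest bore.
- bore_b: aluminium block with the second smallest bore, 64 mm in diameter (74 mm at the mouth: 5 mm countersink). Four such 88 mm square blocks stand fixed in one row in a blue tray, bores rising in size along the row. Origin at the centre of its underside, 6 mm above the worktop, under the bore; bore floor 6 mm, block top 38 mm above it. x: along the row to the largest bore.
- bore_c: aluminium block with the second largest bore, 71 mm in diameter (81 mm at the mouth: 5 mm countersink). Four such 88 mm square blocks stand fixed in one row in a blue tray, bores rising in size along the row. Origin at the centre of its underside, 6 mm above the worktop, under the bore; bore floor 6 mm, block top 38 mm above it. x: along the row to the largest bore.
- bore_d: aluminium block with the largest bore, 75 mm in diameter (85 mm at the mouth: 5 mm countersink). Four such 88 mm square blocks stand fixed in one row in a blue tray, bores rising in size along the row. Origin at the centre of its underside, 6 mm above the worktop, under the bore; bore floor 6 mm, block top 38 mm above it. x: along the row to the largest bore.
- white_bottle: bystander: white plastic bottle with a white cap, 50 mm across, 132 mm tall, loose, standing among the brown bottles. Origin at the centre of its underside.
- vial: bystander: small glass vial with a blue screw cap, 32 mm across, 54 mm tall, loose. Origin at the centre of its underside.
There are look-alikes about, which are no part of the job. What is shaped like the bottle_d but yellow is not meant. What is shaped like the bottle_b but purple is not meant.

How it is judged:
At the end, for the whole second after the job is handed in: Each brown bottle stands in the bore of its own rank (smallest in smallest ... largest in largest), within 8 mm of the bore's axis, on the bore's floor within 4 mm, within 0.1 rad of upright, at rest; the white bottle and the vial stand upright within 30 mm of where they were (horizontal distance between bottle_a and bore_a below 0.008 m and z of bottle_a in the frame of bore_a between 0.002 and 0.01 m and angle between each of bottle_a, bottle_b, bottle_c, bottle_d, white_bottle, vial's own z axis and vertical below 0.1 rad and linear speed of each of bottle_a, bottle_b, bottle_c, bottle_d below 0.02 m/s and horizontal distance between bottle_b and bore_b below 0.008 m and z of bottle_b in the frame of bore_b between 0.002 and 0.01 m and horizontal distance between bottle_c and bore_c below 0.008 m and z of bottle_c in the frame of bore_c between 0.002 and 0.01 m and horizontal distance between bottle_d and bore_d below 0.008 m and z of bottle_d in the frame of bore_d between 0.002 and 0.01 m and distance of each of white_bottle, vial from where it was at the start of the episode below 0.03 m); the robot touches nothing.
It fails at once if the white bottle pushed more than 30 mm or tipped (distance of white_bottle from where it was at the start of the episode above 0.03 m or angle between white_bottle's own z axis and vertical above 0.4 rad).
It fails at once if the small vial pushed more than 30 mm or tipped (distance of vial from where it was at the start of the episode above 0.03 m or angle between vial's own z axis and vertical above 0.4 rad).
It fails at once if a brown bottle tipped by more than 35 degrees (angle between any of bottle_a, bottle_b, bottle_c, bottle_d's own z axis and vertical above 0.61 rad).
It fails at once if a brown bottle dropped into its bore (falling faster than 0.6 m/s inside or just above it) ((horizontal distance between bottle_a and bore_a below 0.03 m and z of bottle_a in the frame of bore_a below 0.045 m and linear speed of bottle_a above 0.6 m/s) or (horizontal distance between bottle_b and bore_b below 0.03 m and z of bottle_b in the frame of bore_b below 0.045 m and linear speed of bottle_b above 0.6 m/s) or (horizontal distance between bottle_c and bore_c below 0.03 m and z of bottle_c in the frame of bore_c below 0.045 m and linear speed of bottle_c above 0.6 m/s) or (horizontal distance between bottle_d and bore_d below 0.03 m and z of bottle_d in the frame of bore_d below 0.045 m and linear speed of bottle_d above 0.6 m/s)).
It also fails if it takes over 99 s, if anything falls off the work surface, if the arm or the gripper's body presses on something with over 40 N, if the wrist force passes 120 N, or if a joint passes its speed limit or range.

### The arm

A 6-joint arm with a two-finger parallel gripper is mounted at the origin on a cart in front of the work surface, level with it; the furniture and walls round the work are solid. World frame = base frame: x ahead of the robot, y to its left, z up, the work surface at z = 0. Lengths are in m, angles in rad, forces in N, time in s.
With the tool pointing down it reaches from about 0.225 to 0.875 m from the base axis. Payload 3.4 kg.
Tool frame: the origin (TCP) lies between the finger pads; the fingertips stand 14 mm ahead of it and the grasp point (between the pads) lies 5 mm behind it (manip.tcp_to_tips is the distance from the TCP to the fingertips, in m); z points along the fingers, y is the line along which they close (so a half turn about z gives the same grasp; the last joint's range is limited). The gripper opens to 85 mm and grips with 20 to 120 N. Pads are 22 mm wide; open, the fingers measure 114 mm over their backs; the gripper's body (76 mm by 85 mm) begins 54 mm behind the grasp point. The pads swing forward as they close: fully open they stand 13 mm farther back than shut.
Start: joints at [1.162, 0.276, 1.505, -0, 1.361, -0.121], TCP at [0.163, 0.551, 0.245] pointing down, gripper open.
Joint ranges: [-2.89, 2.89], [-0.75, 2.08], [0.22, 2.7], [-1.18, 4.32], [0.11, 2.71], [-2.7, 2.7]. Speed limits (rad/s): [2.57, 2.57, 3.14, 3.14, 3.14, 3.14].

### API

Orientations are given as a rotation vector (axis times angle).
In Python, from workcell import telemetry, snapshot, manip gives the robot as it stands.
- The arm moves only by the tool arm_command, never from a script. Its argument "increments" is text: rows parted by semicolons, each of 4 numbers parted by spaces: the shift along the tool's x, y, z in mm, then the turn about the tool's z in rad. In form: x y z twist; .... A call has 1 to 20 rows; each row shifts and turns the commanded pose from where the row before left it, along the tool's axes as they then stand; what a row does not reach is not made up. A row lasts 1/12 s, in which the tool goes at most 41.7 mm and 7.16 degrees, less where a joint would pass 70% of its speed; a pose out of reach is approached as far as the arm can. A call is refused whole if a number of a shift passes 41.7 or a number of a turn 0.125, either way. A call with a gripper value outside its range is refused whole. "jaw" is the opening, from 0 (shut) to 1 (fully open), set as the call begins (left out, the last holds). The fingers move at their own pace and stop on an object; "force" is the grip in N (left out, the last holds). Time passes only in rows, so rows that do not move let the fingers close. It gives the time, the measured TCP pose, the force, the opening and the grip force at its end, in the units of the state.
- telemetry.observe(): the state, without advancing time (a new reading comes with each control period).
- snapshot(name): name is "scene" or "top" or "wrist"; returns a dict with "img" (400x640x3 uint8, red, green, blue), "camera_matrix" (3x3 intrinsics, pixels), "extrinsics" (4x4, takes a point from world to camera coordinates). Camera axes: x right, y down, z forward; pixel columns grow to the right and rows downward; lengths in m; the calibration is good to about 2 mm. The wrist camera is an equidistant fisheye: a pixel r from the principal point sees the ray r / f radians off the axis. A picture is of the moment at which its call begins. There is no depth.
- manip.hand_in(): hands the job in; it is judged then, once.
The state is a dict: "time": time; "joints": joint angles; "joint_velocities": joint speeds; "joint_torque": joint torques, N m; "position": TCP position; "eef_rot": TCP orientation; "ft_force": force on the tool from outside, world axes, zero at the start; "ft_torque": the same for the moment, N m; "gripper_width": opening from 0.0 (shut) to 1.0 (fully open); "grip_force": force on a finger pad.
Only numpy, scipy, OpenCV 4.12 (cv2) and the standard library are available. Lean on these libraries where they do the work, as an engineer would, in place of code of your own. Each camera call takes 0.05 s, during which the arm holds its last target. There are 200 camera calls.

## Working session

There is one attempt and no reset: what is moved stays moved. The work goes in short steps, Python scripts to look and compute and a tool call to move; the robot and the scene stay as the last step left them, time stands still between calls to the robot, and variables do not carry over. Pictures are saved under pics/ and viewed, at most 14 in all, crops included, and the job is handed in when it is done.

Besides the shell and the picture viewer there is one more tool, called after "Call:" in YAML: its name, and indented under it one key for each argument. arm_command: Moves the arm, as the interface text tells. Its arguments: {"type":"object","properties":{"increments":{"type":"string"},"jaw":{"type":"number"},"force":{"type":"number"}},"required":["increments"]}

```bash
ls; mkdir -p pics; python3 - <<'E'
from workcell import telemetry, snapshot, manip
import cv2,numpy as np
print(telemetry.observe())
for n in ["scene","top","wrist"]:
    s=snapshot(n); cv2.imwrite(f"pics/{n}0.png",s["img"][:,:,::-1]); print(n,np.round(s["camera_matrix"],1).tolist(),np.round(s["extrinsics"],4).tolist())
    np.savez(f"{n}0.npz",**s)
E
```

```text
pics
{'time': 0.0, 'joints': array([ 1.16194011e+00,  2.76584301e-01,  1.50612842e+00,  2.20773537e-06,
        1.36069627e+00, -1.20985624e-01]), 'joint_velocities': array([-7.99158166e-04, -8.97197172e-04,  6.23361905e-04,  1.06887993e-03,
       -1.28356874e-05,  8.16132909e-04]), 'joint_torque': array([-5.42216258e-04, -4.16773725e+01, -2.45800531e+01, -1.10262899e-04,
        1.11321532e-02,  8.69108391e-06]), 'position': array([0.16304489, 0.55087739, 0.24444767]), 'eef_rot': array([-4.50558370e-01, -3.10863201e+00,  2.75224660e-03]), 'ft_force': array([0.44443494, 0.04424493, 0.1042315 ]), 'ft_torque': array([-0.04939143,  0.00362292,  0.01505308]), 'grip_force': 0.0, 'gripper_width': 0.9972527535778645}
scene [[390.6, 0.0, 321.0], [0.0, 390.6, 200.8], [0.0, 0.0, 1.0]] [[0.5056, -0.8627, 0.0132, -0.4174], [-0.6799, -0.4078, -0.6094, 0.3022], [0.5311, 0.2991, -0.7928, 1.0836], [0.0, 0.0, 0.0, 1.0]]
top [[489.6, 0.0, 317.5], [0.0, 489.6, 197.1], [0.0, 0.0, 1.0]] [[0.0032, -0.9998, 0.0205, -0.2154], [-0.9912, -0.0058, -0.1321, 0.5539], [0.1322, -0.0199, -0.991, 1.5729], [0.0, 0.0, 0.0, 1.0]]
wrist [[309.7, 0.0, 322.7], [0.0, 309.7, 199.2], [0.0, 0.0, 1.0]] [[0.2836, 0.9589, -0.0011, -0.5742], [0.9171, -0.2709, 0.2925, -0.0372], [0.2802, -0.0839, -0.9563, 0.381], [0.0, 0.0, 0.0, 1.0]]
```

View pics/top0.png

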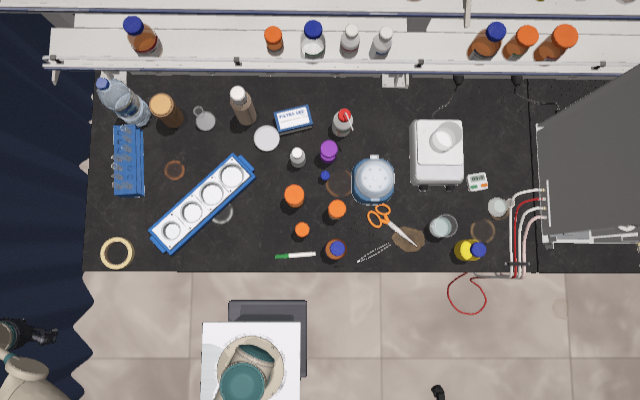

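View pics/scene0.png

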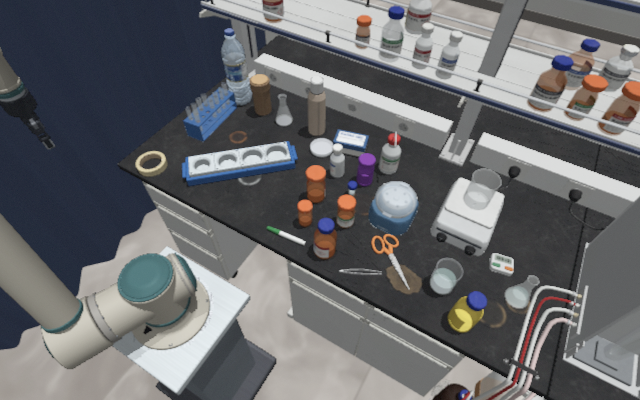

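View pics/wrist0.png

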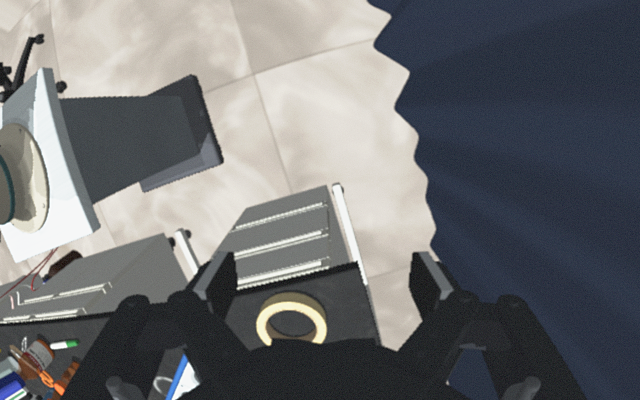

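The top view shows orange caps at (294,196), (337,210) and (302,230), a blue-capped amber bottle at (335,250), the white bottle at (298,157), and the vial at (325,175). The tray runs from (173,231) to (232,175). Possible mix-ups:
- Purple bottle (329,151), the b look-alike.
- Yellow bottle (468,250), the d look-alike.
- Amber bottles on the shelf, around (140,35), (274,38) and (490–560,40).
- Brown jar (165,110).

I'll choose the four amber bottles on the bench and check them in a close crop.

```bash
cat > h.py <<'E'
import numpy as np,cv2
def load(n):
    return dict(np.load(n))
def proj(s,P):
    P=np.atleast_2d(P); E=s["extrinsics"]; c=P@E[:3,:3].T+E[:3,3]
    uv=c@s["camera_matrix"].T; return uv[:,:2]/uv[:,2:]
def unproj(s,uv,z):
    E=s["extrinsics"];R=E[:3,:3];o=-R.T@E[:3,3]
    d=R.T@np.linalg.inv(s["camera_matrix"])@np.array([uv[0],uv[1],1.]); return o+d*(z-o[2])/d[2]
def hull(s,x,y,segs,n=48):
    """mask of a vertical solid of revolution: segs = list of (z,r)"""
    t=np.linspace(0,2*np.pi,n,endpoint=False)
    P=np.vstack([np.c_[x+r*np.cos(t),y+r*np.sin(t),0*t+z] for z,r in segs])
    return cv2.convexHull(proj(s,P).astype(np.float32))[:,0]
E
python3 - <<'E'
from h import *
t=load("top0.npz");s=load("scene0.npz")
for n,uv,z in [("a",(302,230),.092),("b",(337,210),.112),("c",(294,196),.127),("d",(335,250),.147),("white",(298,157),.132),("vial",(325,175),.054),("purple",(329,151),.112),("bore1",(173,231),.044),("bore4",(232,175),.044)]:
    p=unproj(t,uv,z);print(n,p.round(3),proj(s,p).round(1))
a=cv2.resize(t["img"][140:268,270:365],None,fx=4.5,fy=4.5,interpolation=cv2.INTER_CUBIC)
b=cv2.resize(t["img"][148:258,142:260],None,fx=3,fy=4.5*128/110*110/128*1 and 3,interpolation=cv2.INTER_CUBIC)
im=np.zeros((590,800,3),np.uint8); im[:a.shape[0],:a.shape[1]]=a; im[:b.shape[0],430:430+b.shape[1]]=b
c=cv2.resize(s["img"][140:262,290:380],None,fx=2.1,fy=2.1,interpolation=cv2.INTER_CUBIC);im[332:332+c.shape[0],430:430+c.shape[1]]=c
cv2.imwrite("pics/crop1.png",im[:,:,::-1])
E
```

```text
a [ 0.443 -0.163  0.092] [[304.3 204.6]]
b [ 0.505 -0.273  0.112] [[345.7 201.5]]
c [ 0.546 -0.138  0.127] [[314.5 172.2]]
d [ 0.379 -0.264  0.147] [[322.6 223.2]]
white [ 0.669 -0.15   0.132] [[336.6 148.7]]
vial [ 0.626 -0.237  0.054] [[352.3 182.9]]
purple [ 0.693 -0.248  0.112] [[366.  159.4]]
bore1 [0.441 0.254 0.044] [[202.3 164. ]]
bore4 [0.626 0.069 0.044] [[276.5 151.1]]
```

View pics/crop1.png

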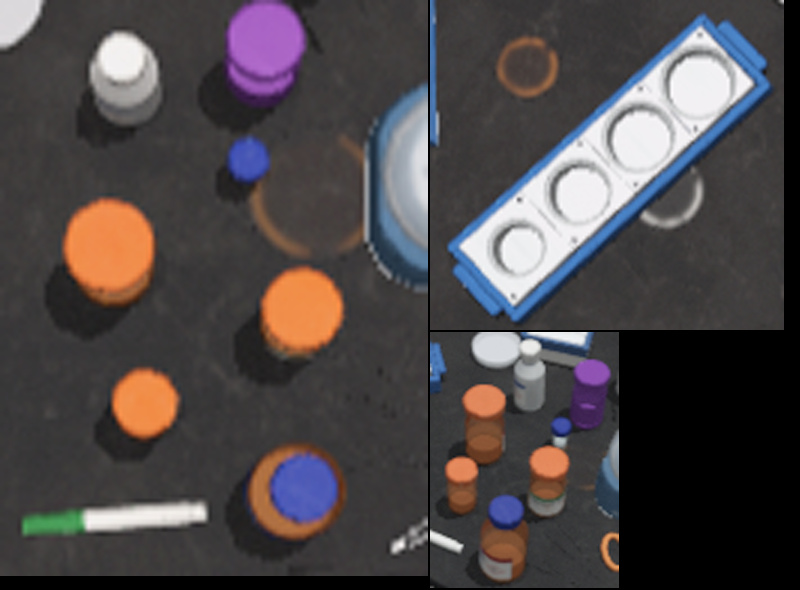

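The crop confirms the choice: a at (145,403), b at (302,310), c at (110,250) and blue-capped d at (297,492). Purple at (265,40) is excluded. The bores grow from the lower left to the upper right of the tray. Next I'll fit positions precisely.

```bash
cat > fit.py <<'E'
from h import *
from scipy.optimize import minimize
K=4
def up(s,box):
    u0,v0,u1,v1=box
    return cv2.resize(s["img"][v0:v1,u0:u1],None,fx=K,fy=K,interpolation=cv2.INTER_CUBIC)
def mask_col(img,kind):
    h=cv2.cvtColor(img,cv2.COLOR_RGB2HSV);H,S,V=cv2.split(h)
    if kind=="orange": return ((H<14)&(S>140)&(V>185))
    return ((H>105)&(H<130)&(S>130)&(V>80))
def fitcap(views,kind,x,y,ztop,r,h0=.018):
    data=[]
    for s in views:
        u,v=proj(s,[x,y,ztop])[0].astype(int);b=(u-22,v-22,u+22,v+26)
        m=mask_col(up(s,b),kind).astype(np.uint8)
        n,l,st,c=cv2.connectedComponentsWithStats(m)
        m=(l==1+np.argmax(st[1:,4])) ; data.append((s,b,m))
    def cost(p,full=False):
        o=[]
        for s,b,m in data:
            q=(hull(s,p[0],p[1],[(ztop,p[3]),(ztop-p[2],p[3])])-np.array(b[:2])+.5)*K-.5
            f=np.zeros(m.shape,np.uint8);cv2.fillConvexPoly(f,np.round(q*16).astype(np.int32),1,shift=4)
            f=f>0;o.append(1-(f&m).sum()/(f|m).sum())
        return o if full else sum(o)
    S=np.array([x,y,h0,r]);sim=np.vstack([S]+[S+d for d in np.diag([.006,.006,.006,.002])])
    res=minimize(cost,S,method="Nelder-Mead",options=dict(initial_simplex=sim,maxiter=300))
    return res.x,cost(res.x,True)
E
python3 - <<'E'
from fit import *
t=load("top0.npz");s=load("scene0.npz")
for n,k,x,y,z,r in [("a","orange",.443,-.163,.092,.017),("b","orange",.505,-.273,.112,.021),("c","orange",.546,-.138,.127,.0235),("d","blue",.379,-.264,.147,.018)]:
    for v in ([t,s],[t],[s]):
        p,c=fitcap(v,k,x,y,z,r);print(n,len(v),(p*1000).round(1),np.round(c,3))
# tray: white block rectangle and bore ellipses
u=up(t,(142,148,260,258));g=cv2.cvtColor(u,cv2.COLOR_RGB2HSV)
m=((g[...,1]<60)&(g[...,2]>150)).astype(np.uint8);m=cv2.morphologyEx(m,cv2.MORPH_CLOSE,np.ones((25,25)));m=cv2.morphologyEx(m,cv2.MORPH_OPEN,np.ones((45,45)))
c=max(cv2.findContours(m,0,2)[0],key=cv2.contourArea)
P=np.array([unproj(t,((q+.5)/K-.5)+[142,148],.044)[:2] for q in c[:,0].astype(float)])
(cx,cy),(w,h),a=cv2.minAreaRect((P*1000).astype(np.float32));print("rect",cx,cy,w,h,a)
# same in scene
E
```

```text
a 2 [ 445.8 -162.5    5.8   21.4] [0.033 0.136]
a 1 [ 446.2 -162.4   14.6   21.6] [0.022]
a 1 [ 445.5 -162.    10.5   19.8] [0.121]
b 2 [ 510.7 -272.4    6.3   26.3] [0.028 0.107]
b 1 [ 511.  -272.2   11.4   26.5] [0.021]
b 1 [ 507.3 -274.2    2.    25.9] [0.022]
c 2 [ 551.9 -137.6    4.2   30. ] [0.032 0.095]
c 1 [ 553.3 -137.1   23.5   29.6] [0.02]
c 1 [ 548.8 -140.     0.6   29.8] [0.021]
d 2 [ 385.5 -271.    16.    20.6] [0.048 0.114]
d 1 [ 385.5 -270.8   13.7   20.6] [0.044]
d 1 [ 381.4 -273.7    5.1   22.1] [0.048]
rect 532.7459716796875 164.70458984375 96.90618896484375 353.00341796875 43.882076263427734
```

Call:
arm_command:
  increments: "0 0 0 0.1; 0 0 0 0.1; 0 0 0 0.1; 0 0 0 0.1; 0 0 0 0.1; -15 0 0 0.017; -30 0 0 0; -38 0 0 0; -38 0 0 0; -38 0 0 0; -38 0 0 0; -38 0 0 0; -38 0 0 0; -38 0 0 0; -38 0 0 0; -38 0 0 0; -38 0 0 0; -38 0 0 0; -38 0 0 0; -38 0 0 0"

```text
time: 1.82
position: [0.5378, 0.1605, 0.2452]
eef_rot: [-1.229, -2.891, 0.001]
ft_force: [-0.0, 1.1, -0.8]
gripper_width: 1.004
grip_force: 0.0
```

Call:
arm_command:
  increments: "-38 0 0 0; -38 0 0 0; -25 0 0 0; -12 0 0 0; 0 0 0 0; 0 0 0 0"

```text
time: 2.32
position: [0.6145, 0.0817, 0.2448]
eef_rot: [-1.23, -2.888, -0.0]
ft_force: [-0.4, 0.9, -0.8]
gripper_width: 1.002
grip_force: 0.0
```

```bash
cat >> h.py <<'E'
def wproj(s,P):
    P=np.atleast_2d(P); E=s["extrinsics"]; c=P@E[:3,:3].T+E[:3,3]
    rho=np.hypot(c[:,0],c[:,1]);k=np.arctan2(rho,c[:,2])/rho;M=s["camera_matrix"]
    return np.c_[M[0,0]*c[:,0]*k+M[0,2],M[1,1]*c[:,1]*k+M[1,2]]
def wunproj(s,uv,z):
    M=s["camera_matrix"];E=s["extrinsics"];R=E[:3,:3];o=-R.T@E[:3,3]
    a=np.array([(uv[0]-M[0,2])/M[0,0],(uv[1]-M[1,2])/M[1,1]]);th=np.hypot(*a)
    d=R.T@np.r_[a/th*np.sin(th),np.cos(th)]; return o+d*(z-o[2])/d[2]
def togo(st,target):
    """tool-axes shift in mm from the measured pose to a world target"""
    R=cv2.Rodrigues(np.array(st["eef_rot"]))[0]
    return (R.T@(np.array(target)-st["position"])*1000).round(1), R
E
python3 - <<'E'
from h import *
from workcell import telemetry, snapshot
st=telemetry.observe();print(st["time"],st["position"].round(4),cv2.Rodrigues(st["eef_rot"])[0].round(3).tolist())
s=snapshot("wrist");np.savez("w1.npz",**s);cv2.imwrite("pics/w1.png",s["img"][:,:,::-1])
E
```

```text
2.3167 [0.6145 0.0817 0.2448] [[-0.693, 0.721, -0.002], [0.721, 0.693, 0.001], [0.002, -0.001, -1.0]]
```

View pics/w1.png

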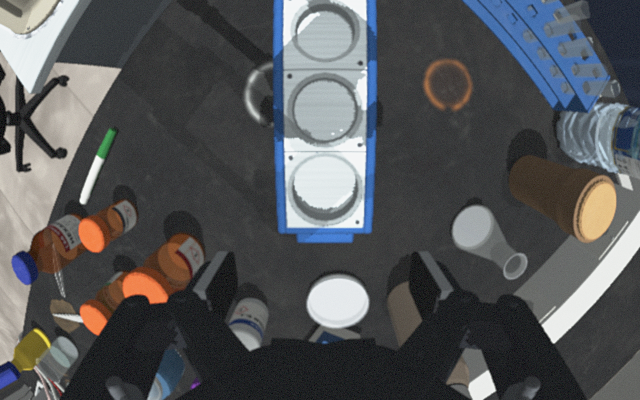

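The wrist view shows bores d (325,188), c (325,108) and b (320,30), with the row running straight up the image. Block seams are at rows ≈151 and ≈70, and the end edge is at ≈229.

```bash
python3 - <<'E'
from h import *
s=load("w1.npz")
im=s["img"][0:245,265:390]
u=cv2.resize(im,None,fx=2.4*2,fy=2.4,interpolation=cv2.INTER_CUBIC)
u=cv2.resize(s["img"][60:242,268:388],None,fx=3.25,fy=3.25,interpolation=cv2.INTER_CUBIC)
# overlay predicted geometry from top-view estimate
c=np.array([.5327,.1647]);r=np.array([.693,-.721]);n=np.array([.721,.693])
tt=np.linspace(0,2*np.pi,60)
for k,R in zip((-1.5,-.5,.5,1.5),(.032,.037,.0405,.0425)):
    p=c+r*.088*k;print(p)
    q=wproj(s,np.c_[p[0]+R*np.cos(tt),p[1]+R*np.sin(tt),0*tt+.044])
    cv2.polylines(u,[((q-[268,60]+.5)*3.25).astype(np.int32)],True,(255,0,0),1)
q=wproj(s,[np.r_[c+r*a+n*b,.044] for a,b in [(.176,.044),(.176,-.044),(-.176,-.044),(-.176,.044)]])
cv2.polylines(u,[((q-[268,60]+.5)*3.25).astype(np.int32)],True,(0,200,0),1)
cv2.imwrite("pics/w1c.png",u[:,:,::-1])
E
```

```text
[0.441224 0.259872]
[0.502208 0.196424]
[0.563192 0.132976]
[0.624176 0.069528]
```

View pics/w1c.png

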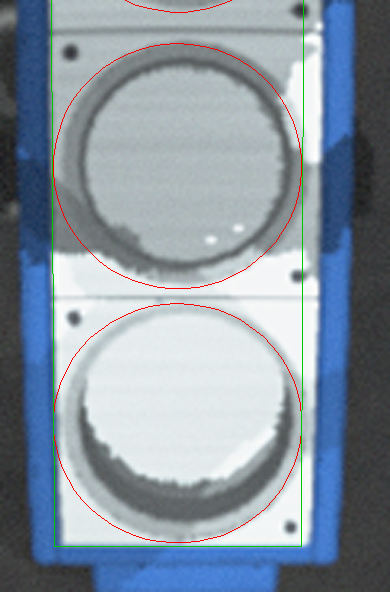

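Call:
arm_command:
  increments: "-12 -16 0 0; -24 -33 0 0; -24 -33 0 0; -24 -33 0 0; -24 -33 0 0; -24 -33 0 0; -24 -33 0 0; -24 -33 0 0; -24 -33 0 0; -12 -16 0 0; 0 0 0 0; 0 0 0 0"

```text
time: 3.37
position: [0.5513, -0.278, 0.2454]
eef_rot: [-1.23, -2.89, -0.002]
ft_force: [0.6, 0.3, 0.2]
gripper_width: 0.996
grip_force: 0.0
```

```bash
python3 - <<'E'
from h import *
from workcell import telemetry, snapshot
st=telemetry.observe();print(st["time"],st["position"].round(4))
s=snapshot("wrist");np.savez("w2.npz",**s)
print(-s["extrinsics"][:3,:3].T@s["extrinsics"][:3,3])
cv2.imwrite("pics/w2.png",s["img"][:,:,::-1])
B=dict(a=(.4458,-.1625,.092,.055),b=(.5107,-.2724,.112,.067),c=(.5519,-.1376,.127,.076),d=(.3855,-.271,.147,.084))
for k,(x,y,z,zs) in B.items(): print(k,wproj(s,[[x,y,z],[x,y,zs],[x,y,0]]).round(0).tolist())
E
```

```text
3.3667 [ 0.5513 -0.278   0.2454]
[ 0.49834203 -0.22405234  0.37562457]
a [[328.0, 22.0], [327.0, 31.0], [326.0, 42.0]]
b [[294.0, 158.0], [298.0, 151.0], [302.0, 143.0]]
c [[442.0, 82.0], [423.0, 86.0], [403.0, 89.0]]
d [[176.0, 59.0], [205.0, 67.0], [229.0, 75.0]]
```

View pics/w2.png

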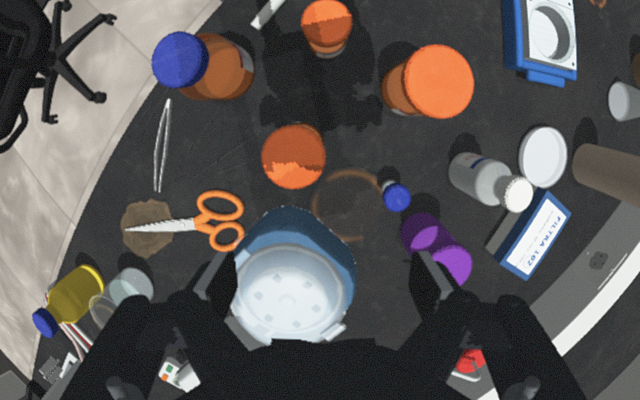

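The wrist view shows cap centres a (327,22), b (294,157), c (439,82) and d (180,60), within a few pixels of my predictions. The vial is at (395,197), the white bottle at (480,180), and a heating mantle at (293,280) stays clear. I'll grasp bottle a first.

Call:
arm_command:
  increments: "15 0 0 0; 32 1 0 0; 32 1 0 0; 32 1 0 0; 32 1 0 0; 14 0 10 0; 0 0 25 0; 0 0 30 0; 0 0 30 0; 0 0 30 0; 0 0 20 0; 0 0 15 0; 0 0 0 0"
  jaw: 1

```text
time: 4.5
position: [0.4435, -0.1596, 0.0829]
eef_rot: [-1.223, -2.886, -0.002]
ft_force: [0.3, 0.3, -0.9]
gripper_width: 0.999
grip_force: 0.0
```

```bash
python3 - <<'E'
from h import *
from workcell import telemetry, snapshot
st=telemetry.observe();print(togo(st,(.4457,-.1622,.05))[0])
t=snapshot("scene");w=snapshot("wrist");np.savez("w3.npz",**w)
im=np.vstack([t["img"][110:250,240:400].repeat(2,0).repeat(2,1)[:,:320],w["img"][120:400,160:480]])
cv2.imwrite("pics/a1.png",im[:,:,::-1])
E
```

```text
[-3.6 -0.2 32.9]
```

View pics/a1.png

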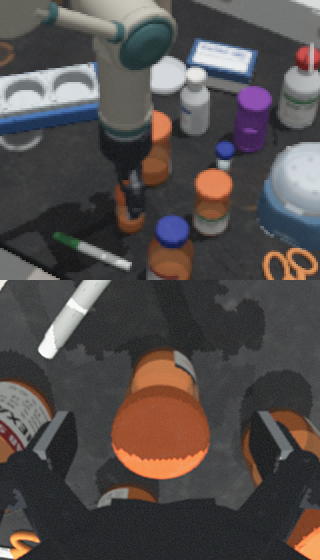

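The wrist crop shows cap a centred between the pads at about (320,330), and the scene crop shows it clear of neighbours. Descending and closing.

Call:
arm_command:
  increments: "-3 0 10 0; -1 0 12 0; 0 0 8 0; 0 0 3 0; 0 0 0 0"

```text
time: 5.02
position: [0.4484, -0.1659, 0.0519]
eef_rot: [-1.23, -2.89, -0.0]
ft_force: [-0.1, 0.2, -0.1]
gripper_width: 0.999
grip_force: 0.0
```

Call:
arm_command:
  increments: "0 0 0 0; 0 0 0 0; 0 0 0 0; 0 0 0 0; 0 0 0 0; 0 0 0 0; 0 0 0 0; 0 0 0 0; 0 0 0 0; 0 0 0 0"
  jaw: 0
  force: 45

```text
time: 5.85
position: [0.4491, -0.1663, 0.0531]
eef_rot: [1.23, 2.889, 0.0]
ft_force: [0.1, 0.7, 5.5]
gripper_width: 0.498
grip_force: 45.5
```

Call:
arm_command:
  increments: "0 0 -5 0; 0 0 -12 0; 0 0 -20 0; 0 0 -20 0; 0 0 -15 0; 0 0 -5 0; 0 0 0 0; 0 0 0 0"

```text
time: 6.52
position: [0.4481, -0.1659, 0.1287]
eef_rot: [-1.23, -2.89, -0.0]
ft_force: [0.2, 0.2, -3.0]
gripper_width: 0.492
grip_force: 46.6
```

```bash
cat > cap.py <<'E'
from h import *
from fit import mask_col
from workcell import telemetry, snapshot
def capcheck(name,kind,h,tcp_above_base,r,zfix=None):
    """fit cap-top circle in wrist view; returns cap axis in tool xy (mm)"""
    from scipy.optimize import minimize
    st=telemetry.observe();s=snapshot("wrist");np.savez(name+".npz",**s)
    R=cv2.Rodrigues(np.array(st["eef_rot"]))[0];p0=st["position"]
    z=h if zfix is not None else p0[2]-tcp_above_base+h
    u0,v0=wproj(s,np.r_[p0[:2],z])[0].astype(int)
    m=mask_col(s["img"],kind).astype(np.uint8)
    m[:max(0,v0-70)]=0;m[v0+70:]=0;m[:,:u0-70]=0;m[:,u0+70:]=0
    n,l,stt,c=cv2.connectedComponentsWithStats(m);m=(l==1+np.argmax(stt[1:,4]))
    t=np.linspace(0,2*np.pi,60,endpoint=False)
    def poly(q):
        P=np.vstack([np.c_[p0[0]+q[0]+q[2]*np.cos(t),p0[1]+q[1]+q[2]*np.sin(t),0*t+z-d] for d in (0,q[3])])
        return cv2.convexHull(wproj(s,P).astype(np.float32))
    def cost(q):
        f=np.zeros(m.shape,np.uint8);cv2.fillConvexPoly(f,np.round(poly(q)*16).astype(np.int32),1,shift=4);f=f>0
        return 1-(f&m).sum()/(f|m).sum()
    S=np.array([0,0,r,.012]);sim=np.vstack([S]+[S+d for d in np.diag([.006,.006,.003,.006])])
    o=minimize(cost,S,method="Nelder-Mead",options=dict(initial_simplex=sim,maxiter=400))
    q=o.x;d=R.T@np.r_[q[:2],0]
    print("t",round(st["time"],2),"tcp",p0.round(4),"cap in tool xy mm",(d[:2]*1000).round(1),"r,h",(q[2:]*1000).round(1),"1-IoU",round(o.fun,3),"ft",st["ft_force"].round(1),"grip",round(st["gripper_width"]*85,1))
    im=s["img"].copy();cv2.polylines(im,[poly(q).astype(np.int32)],True,(0,255,0),1)
    cv2.imwrite(f"pics/{name}.png",im[:,:,::-1]);return st,s,d,R
E
python3 -c "
from cap import *
st,s,d,R=capcheck('a2','orange',.092,.0525,.022)
print(togo(st,(.4428,.2614,st['position'][2]))[0])"
```

```text
Traceback (most recent call last):
  File "cap.py", line 13, in capcheck
    n,l,stt,c=cv2.connectedComponentsWithStats(m);m=(l==1+np.argmax(stt[1:,4]))
                                                          ~~~~~~~~~^^^^^^^^^^^
ValueError: attempt to get argmax of an empty sequence
```

```bash
python3 - <<'E'
from h import *
s=load("a2.npz")
im=s["img"][150:380,200:450];h=cv2.cvtColor(s["img"],cv2.COLOR_RGB2HSV)
for v in (240,255,270,285,300,315): print(v,[h[v,u].tolist() for u in (300,325,345)])
cv2.imwrite("pics/a2.png",im.repeat(2,0).repeat(2,1)[:,:,::-1])
E
```

```text
240 [[13, 164, 179], [9, 182, 129], [11, 156, 196]]
255 [[8, 164, 135], [9, 178, 143], [9, 179, 128]]
270 [[9, 177, 157], [9, 174, 157], [9, 174, 157]]
285 [[10, 175, 156], [9, 172, 156], [8, 174, 157]]
300 [[8, 170, 156], [9, 179, 154], [9, 169, 154]]
315 [[8, 180, 153], [10, 188, 155], [9, 182, 157]]
```

View pics/a2.png

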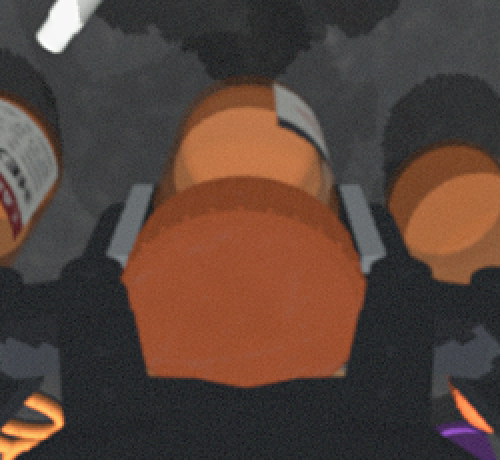

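```bash
python3 - <<'E'
from h import *
from workcell import telemetry
st=telemetry.observe();s=load("a2.npz");R=cv2.Rodrigues(np.array(st["eef_rot"]))[0]
for z in (.163,.168,.173):
    print(z,[((R.T@(wunproj(s,p,z)-st["position"]))*1000).round(1)[:2].tolist() for p in [(261,292),(383,292),(322,254)]])
print(togo(st,(.4428,.2614,st["position"][2]))[0])
E
```

```text
0.163 [[9.8, -23.6], [9.8, 22.0], [26.2, -0.8]]
0.168 [[13.2, -22.4], [13.2, 20.8], [28.8, -0.8]]
0.173 [[16.6, -21.2], [16.7, 19.6], [31.4, -0.8]]
[311.2 292.5   0.5]
```

Call:
arm_command:
  increments: "6 6 0 0; 14 13 0 0; 22 21 0 0; 22 21 0 0; 22 21 0 0; 22 21 0 0; 22 21 0 0; 22 21 0 0; 22 21 0 0; 22 21 0 0; 22 21 0 0; 22 21 0 0; 22 21 0 0; 22 21 0 0; 14 14 0 0; 7 7 0 0; 0 0 0 0; 0 0 0 0; 0 0 0 0"

```text
time: 8.15
position: [0.447, 0.2548, 0.1288]
eef_rot: [-1.23, -2.89, 0.003]
ft_force: [-0.7, -1.4, -3.4]
gripper_width: 0.495
grip_force: 46.6
```

```bash
python3 - <<'E'
from h import *
from workcell import telemetry,snapshot
st=telemetry.observe();R=cv2.Rodrigues(np.array(st["eef_rot"]))[0]
print(st["time"],st["position"].round(4),st["ft_force"].round(1),togo(st,(.4428,.2614,.0645))[0])
w=snapshot("wrist");t=snapshot("top");np.savez("a3.npz",**w)
a=w["img"][100:400,200:450].repeat(2,0).repeat(2,1)[:590]
b=t["img"][160:260,140:215].repeat(3,0).repeat(3,1)[:300]
im=np.zeros((600,800,3),np.uint8);im[:len(a),:500]=a;im[:300,520:520+225]=b
cv2.imwrite("pics/a3.png",im[:,:,::-1])
# bore outline predicted
tt=np.linspace(0,2*np.pi,4,endpoint=False)
print(wproj(w,np.c_[.4428+.032*np.cos(tt),.2614+.032*np.sin(tt),0*tt+.044]).round(0).tolist())
E
```

```text
8.15 [0.447  0.2548 0.1288] [-0.7 -1.4 -3.4] [ 7.6  1.7 64.2]
[[356.0, 230.0], [357.0, 171.0], [294.0, 172.0], [296.0, 231.0]]
```

View pics/a3.png

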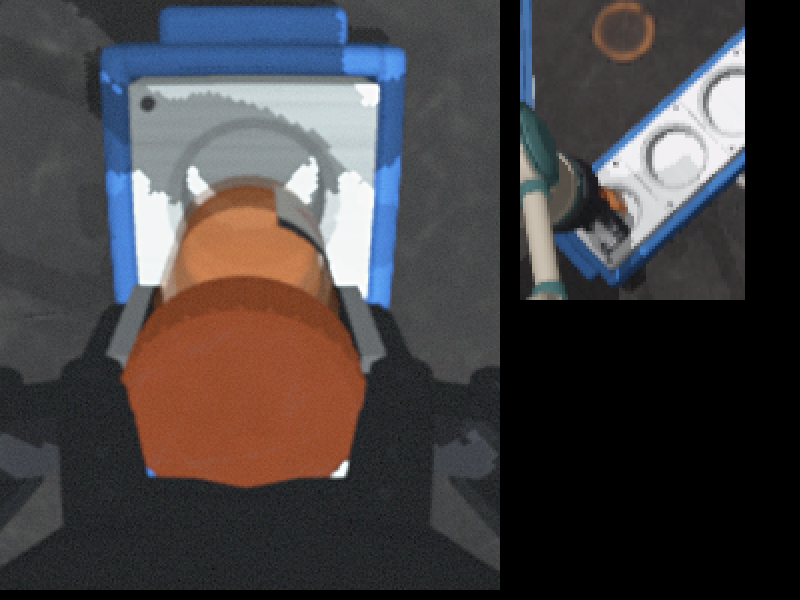

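The wrist view shows the bottle hanging upright over block a, with the block's end corners at (264.5,140) and (390,141) in full-image pixels and the countersink's front rim at (327,159). I'll refine the bore position from these.

```bash
python3 - <<'E'
from h import *
from workcell import telemetry
st=telemetry.observe();s=load("a3.npz");R=cv2.Rodrigues(np.array(st["eef_rot"]))[0]
for n,p,z in [("cornerL",(264.5,140),.044),("cornerR",(390,141),.044),("rim",(327,159.5),.044),("capfront",(322,254.5),.168),("capL",(261,290),.168),("capR",(383,290),.168)]:
    q=wunproj(s,p,z);print(n,q.round(4),(R.T@(q-st["position"])*1000).round(1)[:2])
E
```

```text
cornerL [0.38   0.2644 0.044 ] [ 53.7 -41.9]
cornerR [0.4439 0.3252 0.044 ] [53.3 46.4]
rim [0.4215 0.2845 0.044 ] [39.5  2. ]
capfront [0.4264 0.2751 0.168 ] [29.3 -1.1]
capL [0.4209 0.2496 0.168 ] [ 14.7 -22.7]
capR [0.452  0.2796 0.168 ] [14.8 20.4]
```

Call:
arm_command:
  increments: "1.5 2.5 5 0; 0 0 12 0; 0 0 12 0; 0 0 10 0; 0 0 7 0; 0 0 5 0; 0 0 4 0; 0 0 3 0; 0 0 2 0; 0 0 0 0"

```text
time: 9.08
position: [0.4484, 0.2589, 0.0692]
eef_rot: [-1.23, -2.891, -0.0]
ft_force: [-0.0, 0.3, -3.3]
gripper_width: 0.496
grip_force: 46.6
```

Call:
arm_command:
  increments: "0 0 2 0; 0 0 2 0; 0 0 1 0; 0 0 0 0; 0 0 0 0"

```text
time: 9.5
position: [0.4487, 0.2591, 0.0651]
eef_rot: [1.23, 2.89, 0.001]
ft_force: [-1.7, -0.7, 4.7]
gripper_width: 0.493
grip_force: 47.3
```

Call:
arm_command:
  increments: "0 0 0 0; 0 0 0 0; 0 0 0 0; 0 0 0 0; 0 0 0 0; 0 0 -5 0; 0 0 -15 0; 0 0 -25 0; 0 0 -30 0; 0 0 -30 0; 0 0 -10 0; 0 0 0 0; 0 0 0 0"
  jaw: 1

```text
time: 10.58
position: [0.4482, 0.2588, 0.1794]
eef_rot: [1.23, 2.89, 0.001]
ft_force: [-0.6, -1.1, -0.8]
gripper_width: 0.996
grip_force: 0.0
```

```bash
python3 - <<'E'
from h import *
from fit import fitcap
from workcell import telemetry,snapshot
st=telemetry.observe();print(st["time"],st["position"].round(4),st["gripper_width"],togo(st,(.550,-.139,.18))[0])
t=snapshot("scene");w=snapshot("wrist");np.savez("a4.npz",**w)
im=np.hstack([w["img"][80:400,180:470],cv2.resize(t["img"][100:220,150:300],(400,320))])
cv2.imwrite("pics/a4.png",im[:,:,::-1])
E
```

```text
10.5833 [0.4482 0.2588 0.1794] 0.996239040757708 [-357.3 -202.5   -0.7]
```

View pics/a4.png

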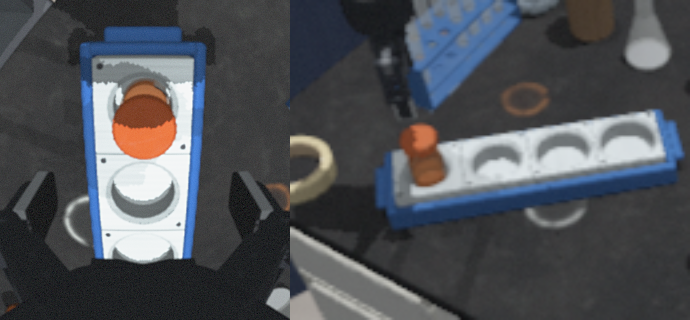

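Bottle a stands in the smallest bore (wrist crop (145,125)), upright. Next is c.

Call:
arm_command:
  increments: "-8 -5 0 0; -20 -11 0 0; -31 -17.5 0 0; -31 -17.5 0 0; -31 -17.5 0 0; -31 -17.5 0 0; -31 -17.5 0 0; -31 -17.5 0 0; -31 -17.5 0 0; -31 -17.5 0 0; -31 -17.5 0 0; -31 -17.5 0 0; -13 -8 0 0; -6 -3.5 0 0; 0 0 0 0; 0 0 0 0; 0 0 0 0"

```text
time: 12.1
position: [0.5491, -0.1371, 0.1789]
eef_rot: [-1.228, -2.89, -0.001]
ft_force: [-0.0, 0.5, 0.1]
gripper_width: 0.997
grip_force: 0.0
```

```bash
cat > look.py <<'E'
from h import *
from workcell import telemetry,snapshot
def look(name,target,ztop,r,lo):
    """wrist view: horizontal scan lines / front edge of the cap in tool axes"""
    st=telemetry.observe();R=cv2.Rodrigues(np.array(st["eef_rot"]))[0];p=st["position"]
    s=snapshot("wrist");np.savez(name+".npz",**s)
    print(round(st["time"],2),p.round(4),st["ft_force"].round(1),"w",round(st["gripper_width"]*85,1),"togo",togo(st,target)[0])
    h=cv2.cvtColor(s["img"],cv2.COLOR_RGB2HSV).astype(int)
    m=((h[...,0]>=lo[0])&(h[...,0]<=lo[1])&(h[...,1]>110)&(h[...,2]>70)).astype(np.uint8)
    # choose component nearest predicted cap centre
    c=wproj(s,[target[0],target[1],ztop])[0];n,l,stt,cc=cv2.connectedComponentsWithStats(m)
    k=1+np.argmin(np.hypot(*(cc[1:]-c).T)+1e3*(stt[1:,4]<300));M=l==k
    print("pred px",c.round(0),"comp",cc[k].round(0),stt[k].tolist())
    for v in range(int(c[1])-60,int(c[1])+60,8):
        if 0<=v<400:
            u=np.flatnonzero(M[v])
            if len(u)>4:
                a,b=[(R.T@(wunproj(s,(x,v),ztop)-p)*1000)[:2].round(1) for x in (u[0]-.5,u[-1]+.5)]
                print(v,u[0],u[-1],"x",a[0],"y",a[1],b[1],"mid",round((a[1]+b[1])/2,1),"w",round(b[1]-a[1],1))
    return st,s
E
python3 -c "
from look import *
look('c1',(.550,-.139,.072),.127,.03,(0,15))"
```

```text
12.1 [ 0.5491 -0.1371  0.1789] [-0.   0.5  0.1] w 84.7 togo [ -2.2  -0.7 106.9]
pred px [323. 232.] comp [324. 220.] [275, 158, 100, 117, 8474]
172 300 348 x 37.1 y -14.6 14.9 mid 0.2 w 29.5
180 296 353 x 32.2 y -17.1 18.0 mid 0.4 w 35.1
188 292 356 x 27.2 y -19.7 20.0 mid 0.2 w 39.7
196 288 362 x 22.1 y -22.3 23.9 mid 0.8 w 46.2
204 283 367 x 16.9 y -25.6 27.2 mid 0.8 w 52.8
212 278 369 x 11.6 y -29.0 28.7 mid -0.2 w 57.7
220 276 373 x 6.3 y -30.5 31.6 mid 0.6 w 62.1
228 275 374 x 0.8 y -31.5 32.6 mid 0.6 w 64.1
236 276 373 x -4.8 y -31.1 32.2 mid 0.6 w 63.3
244 278 370 x -10.5 y -30.1 30.6 mid 0.2 w 60.7
252 283 366 x -16.3 y -27.1 28.3 mid 0.6 w 55.4
260 290 359 x -22.3 y -22.7 23.9 mid 0.6 w 46.6
268 301 348 x -28.3 y -15.6 16.7 mid 0.5 w 32.3
```

Call:
arm_command:
  increments: "0 0 10 0; 0 0 20 0; 0 0 25 0; 0 0 25 0; 0 0 14 0; 0 0 8 0; 0 0 4 0; 0 0 0 0; 0 0 0 0"

```text
time: 12.9
position: [0.5506, -0.1386, 0.0739]
eef_rot: [1.229, 2.89, 0.0]
ft_force: [-0.1, -0.1, 0.0]
gripper_width: 1.0
grip_force: 0.0
```

```bash
python3 -c "
from look import *
look('c2',(.550,-.139,.072),.127,.03,(0,15))"
```

```text
12.9 [ 0.5506 -0.1386  0.0739] [-0.1 -0.1  0. ] w 85.0 togo [ 0.1 -0.7  1.9]
pred px [323. 348.] comp [325. 278.] [233, 180, 186, 171, 20389]
287 248 404 x 24.6 y -23.2 24.0 mid 0.4 w 47.2
295 243 410 x 21.6 y -25.2 26.3 mid 0.6 w 51.5
303 240 413 x 18.4 y -26.5 27.8 mid 0.7 w 54.3
311 237 414 x 15.1 y -28.0 28.6 mid 0.3 w 56.6
319 236 417 x 11.7 y -28.8 30.2 mid 0.7 w 59.0
327 234 416 x 8.1 y -30.1 30.4 mid 0.1 w 60.5
335 236 410 x 4.5 y -29.9 28.9 mid -0.5 w 58.8
343 242 403 x 0.8 y -28.4 26.9 mid -0.8 w 55.3
```

Call:
arm_command:
  increments: "2 0 0 0; 0 0 0 0; 0 0 0 0; 0 0 0 0; 0 0 0 0; 0 0 0 0; 0 0 0 0; 0 0 0 0; 0 0 0 0"
  jaw: 0
  force: 45

```text
time: 13.7
position: [0.549, -0.1375, 0.0748]
eef_rot: [1.23, 2.889, 0.0]
ft_force: [-1.8, 0.3, 6.2]
gripper_width: 0.68
grip_force: 46.9
```

Call:
arm_command:
  increments: "0 0 -4 0; 0 0 -10 0; 0 0 -18 0; 0 0 -20 0; 0 0 -15 0; 0 0 -6 0; 0 0 0 0; 0 0 0 0"

```text
time: 14.37
position: [0.5482, -0.1372, 0.1462]
eef_rot: [-1.23, -2.89, -0.0]
ft_force: [0.7, -0.2, -2.5]
gripper_width: 0.681
grip_force: 48.9
```

```bash
python3 -c "
from look import *
st=telemetry.observe();z=st['position'][2]-.073+.127
look('c3',(.5648,.1345,st['position'][2]),z,.03,(0,15))"
```

```text
14.37 [ 0.5482 -0.1372  0.1462] [ 0.7 -0.2 -2.5] w 57.8 togo [184.4 200.3   0. ]
pred px [690. -31.] comp [323. 274.] [239, 184, 169, 162, 17531]
```

```bash
python3 - <<'E'
import look
from look import *
st=telemetry.observe();p=st['position']
s=load("c3.npz");look.snapshot=lambda n:s
R=cv2.Rodrigues(np.array(st["eef_rot"]))[0]
look.look('c3',tuple(p),p[2]-.0745+.127,.03,(0,15))
E
```

```text
Traceback (most recent call last):
AttributeError: 'function' object has no attribute 'look'
```

```bash
python3 - <<'E'
import look as L
p=L.telemetry.observe()['position']
s=L.load("c3.npz");L.snapshot=lambda n:s
L.look('c3',tuple(p),p[2]-.0745+.127,.03,(0,15))
E
```

```text
14.42 [ 0.5478 -0.1371  0.1455] [-0.   0.4 -2.7] w 57.9 togo [0. 0. 0.]
pred px [324. 344.] comp [323. 274.] [239, 184, 169, 162, 17531]
284 249 397 x 24.5 y -23.0 22.2 mid -0.4 w 45.2
292 245 400 x 21.5 y -24.6 23.5 mid -0.6 w 48.1
300 241 403 x 18.3 y -26.3 24.9 mid -0.7 w 51.2
308 250 395 x 15.3 y -23.7 22.6 mid -0.5 w 46.3
316 253 392 x 12.0 y -23.1 22.0 mid -0.6 w 45.1
324 257 389 x 8.6 y -22.2 21.4 mid -0.4 w 43.6
332 260 385 x 5.1 y -21.6 20.5 mid -0.6 w 42.1
340 263 382 x 1.4 y -20.9 19.8 mid -0.5 w 40.7
```

Call:
arm_command:
  increments: "4 4 0 0; 10 11 0 0; 17 18.5 0 0; 17 18.5 0 0; 17 18.5 0 0; 17 18.5 0 0; 17 18.5 0 0; 17 18.5 0 0; 17 18.5 0 0; 17 18.5 0 0; 17 18.5 0 0; 11 12 0 0; 6 7 0 0; 0 0 0 0; 0 0 0 0; 0 0 0 0; 0 0 0 0"

```text
time: 15.83
position: [0.5654, 0.1331, 0.1461]
eef_rot: [-1.232, -2.89, 0.001]
ft_force: [0.7, 0.0, -3.3]
gripper_width: 0.678
grip_force: 48.9
```

```bash
python3 -c "
from h import *
from workcell import telemetry
st=telemetry.observe();print(st['time'],st['position'].round(4),togo(st,(.5648,.1345,.0865))[0],st['ft_force'].round(1))"
```

```text
15.8333 [0.5654 0.1331 0.1461] [ 1.4  0.6 59.6] [ 0.7  0.  -3.3]
```

Call:
arm_command:
  increments: "0.5 0.7 5 0; 0 0 12 0; 0 0 12 0; 0 0 10 0; 0 0 7 0; 0 0 5 0; 0 0 3 0; 0 0 2 0; 0 0 0 0; 0 0 0 0"

```text
time: 16.67
position: [0.566, 0.1352, 0.0906]
eef_rot: [1.23, 2.89, 0.001]
ft_force: [0.4, 0.5, -2.5]
gripper_width: 0.681
grip_force: 48.9
```

Call:
arm_command:
  increments: "0 0 2 0; 0 0 2 0; 0 0 0 0; 0 0 0 0"

```text
time: 17.0
position: [0.5661, 0.1353, 0.0869]
eef_rot: [1.23, 2.89, 0.001]
ft_force: [0.5, 0.4, 1.6]
gripper_width: 0.68
grip_force: 49.2
```

Call:
arm_command:
  increments: "0 0 0 0; 0 0 0 0; 0 0 0 0; 0 0 0 0; 0 0 0 0; 0 0 -5 0; 0 0 -12 0; 0 0 -22 0; 0 0 -27 0; 0 0 -20 0; 0 0 -7 0; 0 0 0 0; 0 0 0 0"
  jaw: 1

```text
time: 18.08
position: [0.5653, 0.1351, 0.179]
eef_rot: [-1.23, -2.89, 0.0]
ft_force: [0.4, -0.3, -0.1]
gripper_width: 0.999
grip_force: 0.0
```

Call:
arm_command:
  increments: "-8 -10 0 0; -18 -22 0 0; -26 -33 0 0; -26 -33 0 0; -26 -33 0 0; -26 -33 0 0; -26 -33 0 0; -26 -33 0 0; -26 -33 0 0; -26 -33 0 0; -15 -18 0 0; -7 -8 0 0; 0 0 0 0; 0 0 0 0; 0 0 0 0; 0 0 0 0"

```text
time: 19.42
position: [0.5114, -0.268, 0.179]
eef_rot: [-1.227, -2.891, -0.001]
ft_force: [0.1, 0.7, -0.3]
gripper_width: 0.995
grip_force: 0.0
```

```bash
python3 -c "
from look import *
look('b1',(.5107,-.2724,.06),.112,.028,(0,15))"
```

```text
19.42 [ 0.5114 -0.268   0.179 ] [ 0.1  0.7 -0.3] w 84.6 togo [ -2.8  -3.6 119. ]
pred px [318. 225.] comp [318. 215.] [276, 162, 84, 98, 5907]
164 321 331 x 39.2 y -2.1 5.0 mid 1.4 w 7.1
172 303 340 x 33.9 y -13.8 10.9 mid -1.5 w 24.7
180 294 344 x 28.6 y -19.8 13.6 mid -3.1 w 33.4
188 291 346 x 23.1 y -22.0 15.0 mid -3.5 w 37.0
196 285 349 x 17.6 y -26.2 17.2 mid -4.5 w 43.4
204 280 354 x 12.0 y -29.8 20.7 mid -4.6 w 50.5
212 278 357 x 6.3 y -31.4 22.9 mid -4.2 w 54.3
220 276 359 x 0.5 y -33.0 24.5 mid -4.2 w 57.5
228 277 357 x -5.4 y -32.7 23.3 mid -4.7 w 56.0
236 280 355 x -11.5 y -30.9 22.2 mid -4.4 w 53.1
244 284 350 x -17.6 y -28.3 18.9 mid -4.7 w 47.2
252 293 342 x -23.9 y -22.2 13.4 mid -4.4 w 35.6
```

Call:
arm_command:
  increments: "1.5 -1 10 0; 0 0 20 0; 0 0 25 0; 0 0 25 0; 0 0 20 0; 0 0 12 0; 0 0 5 0; 0 0 2 0; 0 0 0 0; 0 0 0 0"

```text
time: 20.3
position: [0.5104, -0.2696, 0.061]
eef_rot: [1.229, 2.889, -0.0]
ft_force: [-0.1, -0.1, 0.4]
gripper_width: 0.998
grip_force: 0.0
```

```bash
python3 -c "
from look import *
look('b2',(.509,-.272,.06),.112,.028,(0,15))"
```

```text
20.3 [ 0.5104 -0.2696  0.061 ] [-0.1 -0.1  0.4] w 84.9 togo [-0.8 -2.7  1. ]
pred px [317. 345.] comp [319. 286.] [237, 191, 161, 160, 15604]
285 255 378 x 24.1 y -21.5 16.3 mid -2.6 w 37.8
293 250 384 x 21.0 y -23.5 18.4 mid -2.6 w 41.9
301 246 388 x 17.8 y -25.2 20.1 mid -2.5 w 45.3
309 243 390 x 14.4 y -26.6 21.1 mid -2.8 w 47.7
317 240 393 x 10.9 y -28.1 22.5 mid -2.8 w 50.6
325 239 395 x 7.3 y -29.0 23.6 mid -2.7 w 52.6
333 238 395 x 3.5 y -29.9 24.1 mid -2.9 w 54.0
341 241 396 x -0.3 y -29.4 25.0 mid -2.2 w 54.4
349 248 393 x -4.1 y -27.4 24.4 mid -1.5 w 51.8
```

Call:
arm_command:
  increments: "0 -2.5 0 0; 0 0 0 0; 0 0 0 0; 0 0 0 0; 0 0 0 0; 0 0 0 0; 0 0 0 0; 0 0 0 0; 0 0 0 0; 0 0 0 0"
  jaw: 0
  force: 45

```text
time: 21.18
position: [0.5084, -0.2716, 0.0614]
eef_rot: [1.23, 2.889, -0.0]
ft_force: [-0.2, 1.7, 6.2]
gripper_width: 0.616
grip_force: 46.7
```

Call:
arm_command:
  increments: "0 0 -4 0; 0 0 -10 0; 0 0 -18 0; 0 0 -20 0; 0 0 -15 0; 0 0 -6 0; 0 0 0 0; 0 0 0 0"

```text
time: 21.85
position: [0.5076, -0.271, 0.1331]
eef_rot: [-1.23, -2.89, -0.0]
ft_force: [0.3, -0.1, -2.8]
gripper_width: 0.612
grip_force: 47.7
```

```bash
python3 - <<'E'
import look as L
p=L.telemetry.observe()['position']
L.look('b3',tuple(p),p[2]-.0615+.112,.028,(0,15))
E
```

```text
21.85 [ 0.5076 -0.271   0.1331] [ 0.3 -0.1 -2.8] w 52.0 togo [0. 0. 0.]
pred px [325. 343.] comp [324. 281.] [249, 195, 172, 151, 14316]
282 261 380 x 24.9 y -19.6 17.0 mid -1.3 w 36.6
290 255 386 x 21.9 y -21.8 19.2 mid -1.3 w 41.0
298 252 391 x 18.7 y -23.1 21.1 mid -1.0 w 44.2
306 249 391 x 15.4 y -24.5 21.5 mid -1.5 w 46.0
314 258 388 x 12.3 y -21.9 20.8 mid -0.5 w 42.7
322 261 385 x 8.8 y -21.2 20.2 mid -0.5 w 41.4
330 263 382 x 5.3 y -20.9 19.5 mid -0.7 w 40.4
338 266 379 x 1.6 y -20.3 18.9 mid -0.7 w 39.2
```

Call:
arm_command:
  increments: "8 5 0 0; 18 11 0 0; 27 17 0 0; 27 17 0 0; 27 17 0 0; 27 17 0 0; 27 17 0 0; 27 17 0 0; 27 17 0 0; 27 17 0 0; 27 17 0 0; 27 17 0 0; 27 17 0 0; 12 8 0 0; 6 8 0 0; 0 16 0 0; 0 20 0 0; 0 20 0 0"

```text
time: 23.4
position: [0.4696, 0.1655, 0.1327]
eef_rot: [-1.23, -2.89, 0.001]
ft_force: [0.9, -0.0, -1.7]
gripper_width: 0.617
grip_force: 47.8
```

Call:
arm_command:
  increments: "0 18 0 0; 0 14 0 0; 0 9 0 0; 0 5 0 0; 0 0 0 0; 0 0 0 0; 0 0 0 0; 0 0 0 0"

```text
time: 24.07
position: [0.5021, 0.1965, 0.1333]
eef_rot: [-1.231, -2.89, 0.001]
ft_force: [-0.3, 0.0, -2.1]
gripper_width: 0.616
grip_force: 47.8
```

```bash
python3 -c "
from h import *
from workcell import telemetry
st=telemetry.observe();print(st['time'],st['position'].round(4),togo(st,(.5038,.1980,.0735))[0],st['ft_force'].round(1))"
```

```text
24.0667 [0.5021 0.1965 0.1333] [-0.1  2.4 59.7] [-0.3  0.  -2.1]
```

Call:
arm_command:
  increments: "-0.3 0.8 5 0; 0 0 12 0; 0 0 12 0; 0 0 10 0; 0 0 7 0; 0 0 5 0; 0 0 3 0; 0 0 2 0; 0 0 0 0; 0 0 0 0"

```text
time: 24.9
position: [0.5039, 0.1975, 0.0776]
eef_rot: [1.23, 2.89, 0.001]
ft_force: [0.1, -0.1, -2.8]
gripper_width: 0.616
grip_force: 47.8
```

Call:
arm_command:
  increments: "0 0 2 0; 0 0 2 0; 0 0 0 0; 0 0 0 0"

```text
time: 25.23
position: [0.5039, 0.1975, 0.0735]
eef_rot: [1.23, 2.89, 0.001]
ft_force: [0.4, 0.4, -2.1]
gripper_width: 0.616
grip_force: 47.8
```

Not yet bearing; one more millimetre or two.

Call:
arm_command:
  increments: "0 0 1.5 0; 0 0 0 0; 0 0 0 0"

```text
time: 25.48
position: [0.5041, 0.1974, 0.0733]
eef_rot: [1.23, 2.889, 0.001]
ft_force: [-1.2, -0.5, 8.2]
gripper_width: 0.619
grip_force: 48.6
```

Call:
arm_command:
  increments: "0 0 0 0; 0 0 0 0; 0 0 0 0; 0 0 0 0; 0 0 0 0; 0 0 -5 0; 0 0 -12 0; 0 0 -25 0; 0 0 -30 0; 0 0 -30 0; 0 0 -18 0; 0 0 -8 0; 0 0 0 0; 0 0 0 0"
  jaw: 1

```text
time: 26.65
position: [0.5032, 0.1973, 0.1993]
eef_rot: [-1.23, -2.89, 0.001]
ft_force: [-0.8, -0.9, -0.3]
gripper_width: 0.998
grip_force: 0.0
```

```bash
python3 -c "
from h import *
from workcell import telemetry
st=telemetry.observe();print(st['time'],st['position'].round(4),togo(st,(.386,-.2705,.21))[0],st['ft_force'].round(1))"
```

```text
26.65 [0.5032 0.1973 0.1993] [-255.9 -408.7  -10.5] [-0.8 -0.9 -0.3]
```

Call:
arm_command:
  increments: "-6 -10 -2 0; -14 -22 -4 0; -21 -34 -4 0; -21 -34 0 0; -21 -34 0 0; -21 -34 0 0; -21 -34 0 0; -21 -34 0 0; -21 -34 0 0; -21 -34 0 0; -21 -34 0 0; -21 -34 0 0; -15 -23 0 0; -11 -14 0 0; 0 0 0 0; 0 0 0 0; 0 0 0 0; 0 0 0 0"

```text
time: 28.15
position: [0.3859, -0.2692, 0.2091]
eef_rot: [-1.228, -2.89, -0.002]
ft_force: [0.6, -0.3, 0.0]
gripper_width: 1.002
grip_force: 0.0
```

```bash
python3 -c "
from look import *
st,s=look('d1',(.386,-.2705,.13),.147,.02,(105,130))
cv2.imwrite('pics/d1.png',s['img'][110:330,200:450].repeat(2,0).repeat(2,1)[:,:,::-1])"
```

```text
28.15 [ 0.3859 -0.2692  0.2091] [ 0.6 -0.3  0. ] w 85.2 togo [-1.2 -0.8 79.1]
pred px [322. 225.] comp [320. 220.] [285, 186, 70, 69, 3693]
189 305 334 x 23.8 y -12.4 6.9 mid -2.8 w 19.3
197 296 344 x 18.4 y -18.3 13.5 mid -2.4 w 31.8
205 290 350 x 12.9 y -22.4 17.5 mid -2.4 w 39.9
213 287 352 x 7.4 y -24.6 19.0 mid -2.8 w 43.6
221 285 353 x 1.7 y -26.2 19.9 mid -3.2 w 46.1
229 286 353 x -4.1 y -25.8 20.1 mid -2.8 w 45.9
237 290 349 x -10.0 y -23.3 17.5 mid -2.9 w 40.8
245 296 343 x -16.0 y -19.4 13.6 mid -2.9 w 33.0
253 311 329 x -22.1 y -9.1 4.0 mid -2.6 w 13.1
```

View pics/d1.png

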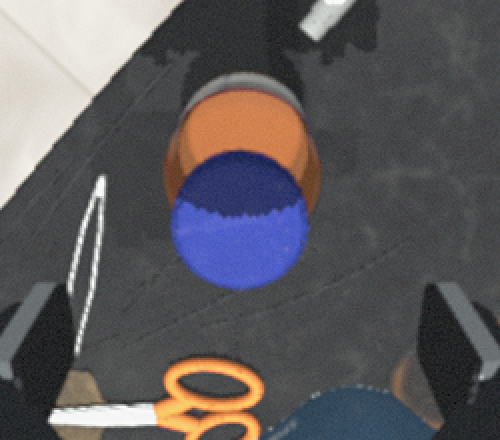

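The wrist view shows the blue cap of d at crop (240,220), inside the amber shoulder outline, with nothing near the fingers. I'll grip d by its cap.

Call:
arm_command:
  increments: "1 -2 10 0; 0 0 18 0; 0 0 20 0; 0 0 14 0; 0 0 7 0; 0 0 3 0; 0 0 0 0; 0 0 0 0; 0 0 0 0"

```text
time: 28.95
position: [0.3848, -0.2717, 0.1387]
eef_rot: [1.229, 2.889, -0.001]
ft_force: [-0.2, -0.5, -0.2]
gripper_width: 1.003
grip_force: 0.0
```

```bash
python3 -c "
from look import *
st,s=look('d2',(.384,-.271,.137),.147,.02,(105,130))"
```

```text
28.95 [ 0.3848 -0.2717  0.1387] [-0.2 -0.5 -0.2] w 85.2 togo [ 1.1 -0.2  1.7]
pred px [324. 278.] comp [323. 268.] [273, 220, 100, 97, 7531]
225 301 345 x 27.1 y -10.1 9.0 mid -0.5 w 19.1
233 289 357 x 23.3 y -15.3 14.3 mid -0.5 w 29.6
241 284 363 x 19.5 y -17.7 17.1 mid -0.3 w 34.8
249 280 367 x 15.6 y -19.6 19.1 mid -0.2 w 38.7
257 277 370 x 11.6 y -21.2 20.6 mid -0.3 w 41.8
265 274 372 x 7.4 y -22.8 21.8 mid -0.5 w 44.6
273 274 372 x 3.2 y -23.1 22.1 mid -0.5 w 45.2
281 276 371 x -1.2 y -22.5 22.0 mid -0.2 w 44.5
289 277 369 x -5.7 y -22.3 21.3 mid -0.5 w 43.6
297 282 364 x -10.2 y -20.3 19.3 mid -0.5 w 39.6
305 290 356 x -14.9 y -16.7 15.7 mid -0.5 w 32.4
313 307 341 x -19.7 y -8.6 8.6 mid 0.0 w 17.2
```

Call:
arm_command:
  increments: "1 0 1 0; 0 0 0 0; 0 0 0 0; 0 0 0 0; 0 0 0 0; 0 0 0 0; 0 0 0 0; 0 0 0 0; 0 0 0 0; 0 0 0 0; 0 0 0 0; 0 0 0 0"
  jaw: 0
  force: 60

```text
time: 30.0
position: [0.3841, -0.2708, 0.1375]
eef_rot: [1.23, 2.889, -0.0]
ft_force: [0.9, 0.9, 5.3]
gripper_width: 0.45
grip_force: 57.8
```

Call:
arm_command:
  increments: "0 0 -3 0; 0 0 -6 0; 0 0 -8 0; 0 0 -4 0; 0 0 0 0; 0 0 0 0; 0 0 0 0"

```text
time: 30.58
position: [0.3833, -0.2704, 0.1576]
eef_rot: [-1.23, -2.89, -0.0]
ft_force: [-0.0, -0.3, -3.1]
gripper_width: 0.449
grip_force: 57.3
```

```bash
python3 - <<'E'
import look as L
p=L.telemetry.observe()['position']
L.look('d3',tuple(p),p[2]+.0095,.02,(105,130))
E
```

```text
30.58 [ 0.3833 -0.2704  0.1576] [-0.  -0.3 -3.1] w 38.2 togo [0. 0. 0.]
pred px [324. 281.] comp [322. 272.] [279, 224, 88, 96, 7056]
228 302 342 x 26.2 y -9.6 7.7 mid -0.9 w 17.3
236 289 355 x 22.4 y -15.2 13.3 mid -0.9 w 28.5
244 282 361 x 18.6 y -18.4 16.1 mid -1.1 w 34.5
252 280 363 x 14.7 y -19.5 17.2 mid -1.2 w 36.7
260 280 366 x 10.7 y -19.8 18.7 mid -0.6 w 38.5
268 280 366 x 6.6 y -20.0 19.0 mid -0.5 w 39.0
276 281 365 x 2.4 y -19.8 18.8 mid -0.5 w 38.6
284 281 364 x -2.0 y -20.1 18.6 mid -0.8 w 38.7
292 282 364 x -6.5 y -19.9 18.9 mid -0.5 w 38.8
300 281 364 x -11.2 y -20.7 19.2 mid -0.8 w 39.9
308 288 356 x -15.9 y -17.6 15.6 mid -1.0 w 33.2
316 305 343 x -20.7 y -9.5 9.5 mid 0.0 w 19.0
```

Call:
arm_command:
  increments: "0 0 -6 0; 0 0 -12 0; 0 0 -16 0; 0 0 -10 0; 0.8 4 -5 0; 1.7 9 -1 0; 3 16 0 0; 4 21 0 0; 4.6 24 0 0; 4.6 24 0 0; 4.6 24 0 0; 4.6 24 0 0; 4.6 24 0 0; 4.6 24 0 0; 4.6 24 0 0; 4.6 24 0 0; 4.6 24 0 0; 4.6 24 0 0; 4.6 24 0 0; 4.6 24 0 0"

```text
time: 32.3
position: [0.5822, 0.0126, 0.2067]
eef_rot: [-1.229, -2.889, 0.0]
ft_force: [0.9, -0.3, -3.4]
gripper_width: 0.446
grip_force: 57.6
```

Call:
arm_command:
  increments: "4.6 24 0 0; 3.8 20 0 0; 2.7 14 0 0; 1.7 9 0 0; 1 5 0 0; 0 0 0 0; 0 0 0 0; 0 0 0 0; 0 0 0 0; 0 0 0 0; 0 0 0 0"

```text
time: 33.22
position: [0.6244, 0.0696, 0.208]
eef_rot: [1.231, 2.89, 0.0]
ft_force: [0.8, -0.4, -2.4]
gripper_width: 0.45
grip_force: 57.6
```

```bash
python3 - <<'E'
import look as L
st=L.telemetry.observe();p=st['position']
print(L.togo(st,(.6258,.0711,.149))[0])
st,s=L.look('d4',tuple(p),p[2]+.0095,.02,(105,130))
t=L.snapshot("scene")["img"]
im=L.np.hstack([s["img"][60:380,180:470],L.cv2.resize(t[60:220,180:340],(320,320))]);L.cv2.imwrite("pics/d4.png",im[:,:,::-1])
E
```

```text
[ 0.1  2.  59. ]
33.22 [0.6244 0.0696 0.208 ] [ 0.8 -0.4 -2.4] w 38.3 togo [0. 0. 0.]
pred px [324. 281.] comp [322. 272.] [279, 224, 88, 95, 6991]
228 302 342 x 26.2 y -9.6 7.7 mid -0.9 w 17.3
236 290 354 x 22.4 y -14.8 12.9 mid -1.0 w 27.7
244 282 362 x 18.6 y -18.5 16.5 mid -1.0 w 35.0
252 280 363 x 14.7 y -19.5 17.2 mid -1.2 w 36.7
260 280 365 x 10.7 y -19.8 18.3 mid -0.8 w 38.1
268 280 366 x 6.6 y -20.0 19.0 mid -0.5 w 39.0
276 281 365 x 2.4 y -19.8 18.8 mid -0.5 w 38.6
284 281 364 x -2.0 y -20.1 18.6 mid -0.8 w 38.7
292 282 364 x -6.5 y -19.9 18.9 mid -0.5 w 38.8
300 281 363 x -11.2 y -20.7 18.7 mid -1.0 w 39.4
308 288 354 x -15.9 y -17.6 14.6 mid -1.5 w 32.2
316 302 339 x -20.7 y -11.0 7.5 mid -1.8 w 18.5
```

View pics/d4.png

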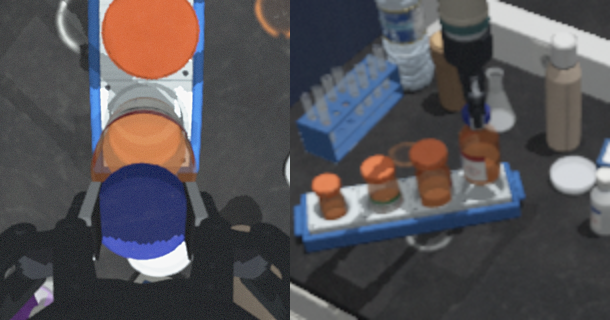

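Wrist crop: d hangs upright, with its body (92–196) centred over block d (97–193). Scene crop: a, b and c stand in their bores. Lowering d.

Call:
arm_command:
  increments: "0 0.7 4 0; 0 0 9 0; 0 0 9 0; 0 0 6 0; 0 0 5 0; 0 0 4 0; 0 0 2 0; 0 0 0 0; 0 0 0 0"

```text
time: 34.07
position: [0.6252, 0.0707, 0.1689]
eef_rot: [1.23, 2.89, 0.0]
ft_force: [0.5, 0.1, -3.0]
gripper_width: 0.45
grip_force: 57.6
```

Call:
arm_command:
  increments: "0 0 4 0; 0 0 4 0; 0 0 4 0; 0 0 3 0; 0 0 2 0; 0 0 0 0; 0 0 0 0"

```text
time: 34.65
position: [0.625, 0.0707, 0.1516]
eef_rot: [-1.23, -2.89, 0.0]
ft_force: [-0.7, -0.5, -3.8]
gripper_width: 0.447
grip_force: 57.6
```

```bash
python3 -c "
from h import *
from workcell import telemetry
st=telemetry.observe();print(st['time'],st['position'].round(4),togo(st,(.6258,.0711,.149))[0],st['ft_force'].round(1),st['ft_torque'].round(2))"
```

```text
34.65 [0.625  0.0707 0.1516] [-0.3  0.8  2.6] [-0.7 -0.5 -3.8] [-0.04 -0.04 -0.01]
```

Call:
arm_command:
  increments: "0 0 1.5 0; 0 0 1 0; 0 0 1 0; 0 0 0 0; 0 0 0 0"

```text
time: 35.07
position: [0.6258, 0.0706, 0.1495]
eef_rot: [1.229, 2.889, 0.001]
ft_force: [-0.4, -0.6, 3.7]
gripper_width: 0.447
grip_force: 59.3
```

On the floor at the expected height. Releasing and backing off.

Call:
arm_command:
  increments: "0 0 0 0; 0 0 0 0; 0 0 0 0; 0 0 0 0; 0 0 0 0; 0 0 -5 0; 0 0 -12 0; 0 0 -22 0; 0 0 -28 0; 0 0 -28 0; 0 0 -15 0; 0 0 0 0; 0 0 0 0"
  jaw: 1

```text
time: 36.15
position: [0.6254, 0.0707, 0.2593]
eef_rot: [1.23, 2.889, 0.002]
ft_force: [-0.4, 0.4, -0.3]
gripper_width: 1.001
grip_force: 0.0
```

Call:
arm_command:
  increments: "0 -15 0 0; 0 -30 0 0; 0 -35 0 0; 0 -35 0 0; 0 -35 0 0; 0 -35 0 0; 0 -20 0 0; 0 -8 0 0; 0 0 0 0; 0 0 0 0"

```text
time: 36.98
position: [0.4717, -0.0766, 0.2576]
eef_rot: [-1.231, -2.889, -0.002]
ft_force: [-0.4, 0.5, 1.1]
gripper_width: 1.002
grip_force: 0.0
```

```bash
python3 - <<'E'
from fit import *
from workcell import telemetry,snapshot
t=snapshot("top");s=snapshot("scene");print(telemetry.observe()["time"])
t0=load("top0.npz");s0=load("scene0.npz")
for n,k,x,y,z,r in [("a","orange",.4428,.2614,.092,.022),("b","orange",.5038,.198,.112,.027),("c","orange",.5648,.1345,.127,.03),("d","blue",.6258,.0711,.147,.021)]:
    for v in ([t],[s]):
        try: p,c=fitcap(v,k,x,y,z+.012,r);print(n,((p[:2]-[x,y])*1000).round(1),np.round(c,3))
        except Exception as e: print(n,e)
for n,b in [("white",(285,145,312,170)),("vial",(317,168,333,183))]:
    print(n,np.abs(t["img"][b[1]:b[3],b[0]:b[2]].astype(int)-t0["img"][b[1]:b[3],b[0]:b[2]]).mean().round(1))
a=cv2.resize(t["img"][130:260,140:345],None,fx=2.4,fy=2.4,interpolation=cv2.INTER_CUBIC);b=cv2.resize(s["img"][110:220,170:370],None,fx=2.4,fy=2.4,interpolation=cv2.INTER_CUBIC)
im=np.zeros((590,500,3),np.uint8);im[:a.shape[0],:a.shape[1]]=a;im[315:315+b.shape[0],:b.shape[1]]=b;cv2.imwrite("pics/end.png",im[:,:,::-1])
E
```

```text
37.0833
a [2.8 1.9] [0.06]
a [-0.3 -2.4] [0.04]
b [ 2.5 -1.5] [0.034]
b [-0.6 -5.4] [0.025]
c [4.2 1.6] [0.035]
c [ 0.2 -2.8] [0.029]
d [4.  0.6] [0.505]
d [-11.5   3. ] [0.195]
white 3.4
vial 2.0
```

View pics/end.png

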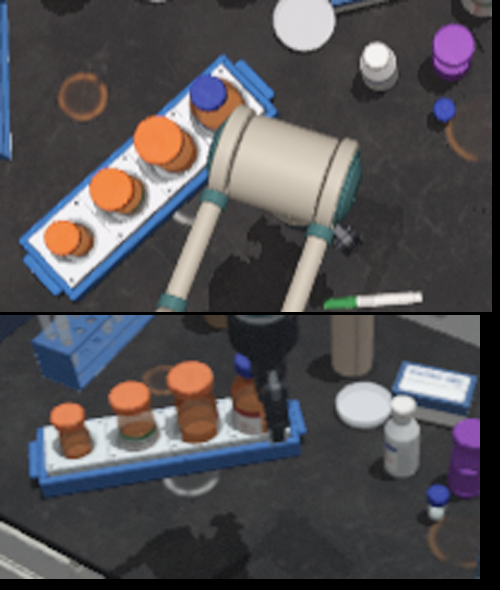

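The final views show all four bottles standing in the row in order, and the white bottle and vial have not moved. I'll check d's cap position numerically, then hand in.

```bash
python3 - <<'E'
from fit import *
from workcell import manip,snapshot
t=snapshot("top");c=proj(t,[.6258,.0711,.157])[0]
m=mask_col(t["img"],"blue").astype(np.uint8);u,v=c.astype(int);k=np.zeros_like(m);k[v-9:v+10,u-9:u+10]=1
h=cv2.cvtColor(t["img"],cv2.COLOR_RGB2HSV);m=k&(h[...,0]>112)&(h[...,0]<130)&(h[...,1]>120)
p=np.argwhere(m)[:,::-1].mean(0);print(c,p,m.sum())
if np.hypot(*(p-c))<3: print(manip.hand_in())
E
```

```text
[225.60465269 168.51427034] [226.01156069 168.21965318] 173
the job is handed in; nothing more can be done
None
```

The four brown bottles stand upright in their matching bores, smallest to largest, the white bottle and the vial were left where they stood, and the job was handed in at about 37 s of the 99 s allowed; no verdict was returned.

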